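# Vent the bench air unit

## Task

Vent the air unit on the workbench: turn its selector knob until the pointer stands at the bar-shaped mark, then pull the flat pull handle out to its stop, hold it there for a second, and ease it fully back in without letting it snap. Leave the ball-shaped pull knob and everything else on the bench as they are.

Things in the scene. Friction and masses are not known exactly. Their poses are not given: they have to be found in the camera images.
- air_unit: Fixed bench air unit: dark base plate 170 x 340 x 12 mm with three blocks in a row along y and a round gauge (top 135 mm high) 62 to 92 mm behind the knob axis. Origin on the table under the knob axis; x to the unit's back (handles at its front, -x), z up. Middle block grey, x -45 to 55 mm, 120 mm wide, topped by a black disc (104 mm across, top 88 mm above table) with the selector.
- relief_valve: The flat pull handle's fixed aluminium block, 100 x 66 mm in x, y, top 84 mm above the table with a low cap to 94 mm. Origin under its centre, 12 mm above the table, 115 mm to either side of the knob axis (the two valves swap sides). Axes as the unit's; front face at x -50 mm.
- drain_valve: The ball knob's fixed block, same shape as the flat pull handle's, on the other side of the selector.
- selector (a joint): Selector angle in rad, growing clockwise seen from above, range 0 to 3.4, held by friction (0.06 N m). At 1.2 the pointer stands at the bar-shaped mark, pointing to the unit's front (its -x). Three small round pips mark the other positions (0.2, 2.2, 3.2). It starts between 0 and 0.6.
- selector_grip (a point): On the knob's axis at gripping height, 110 mm above the table. The knob is a grey upright bar 50 mm long, 12 mm thick, 28 mm tall (from 94 to 122 mm above the table), on a round collar 48 mm across and 6 mm high. The point's x runs along the bar towards its pointing end.
- selector_pointer (a point): Tip of the low white pointer nose at one end of the knob's bar, 34 mm from the axis, 92 mm above the table; a white line on the bar's top runs to the same end.
- vent_mark (a point): Centre of the raised steel bar mark (14 x 8 mm, 2 mm high) on the black disc, 44 mm in front of the knob's axis.
- relief (a joint): How far the flat pull handle is pulled out, in m: 0 fully in, 0.035 at its stop. It slides level, straight out of the unit's front (along the unit's -x). A spring draws it back in: 4.5 N at first, about 10 N at the stop.
- relief_handle (a point): Gripping point of the flat pull handle, moving with it, 77 mm above the table: an upright steel plate 40 mm wide in the unit's y, 14 mm thick in x, from 35 to 93 mm above the table. Its 10 mm round stem joins it lower, 47 mm above the table, so fingers can close before and behind it above the stem. Fully in, it stands 60 mm in front of its block, 45 mm before a brass collar. Axes as the unit's.
- drain (a joint): How far the other valve's ball-shaped knob is pulled out, in m (0 fully in, sprung likewise, 35 mm travel). To be left alone.
- drain_handle (a point): Centre of the ball-shaped knob of the other valve (32 mm across, 47 mm above the table, 60 mm in front of its block).
- coupler: Loose brass hose coupler, a stepped cylinder 26 mm across, 32 mm tall, standing in front of the unit between the two handles. Origin: centre of its underside.
- spray_can: Loose standing spray can, 66 mm across, 190 mm tall. Origin: centre of its underside.
- wrench: Loose wrench lying on the table.
- screwdriver: Loose screwdriver lying on the table.
- tape_roll: Loose roll of tape lying flat, 100 mm across, 24 mm high.
- grease_tin: Loose low tin with a steel lid, 84 mm across, 60 mm tall. Origin: centre of its underside.
- wood_offcut: Loose wooden offcut 160 x 60 x 30 mm lying flat.

How it is judged (in metres and radians):
On the way, in this order (a step that is already met when the one before it is completed fails the run):
1. the selector is at the bar mark (value of joint selector between 1.02 and 1.38 rad and value of joint relief below 0.005 m), for 0.2 s.
2. with the selector at the bar mark, the flat pull handle is pulled out to its stop and held (value of joint selector between 1.02 and 1.38 rad and value of joint relief above 0.031 m), for 0.8 s.
At the end, for the whole second after the job is handed in: The selector's pointer is within 0.18 rad (10 degrees) of the bar mark, the flat pull handle and the ball knob are both fully in (within 3 mm), and the robot has let go (value of joint selector between 1.02 and 1.38 rad and value of joint each of relief, drain below 0.003 m); the robot touches nothing.
It fails at once if the flat pull handle snaps back (faster than 0.4 m/s) (velocity of joint relief below -0.4 m/s).
It fails at once if the ball knob is pulled out by more than 8 mm (value of joint drain above 0.008 m).
It fails at once if a loose thing on the bench is moved by more than 30 mm (distance of any of coupler, spray_can, wrench, screwdriver, tape_roll, grease_tin, wood_offcut from where it was at the start of the episode above 0.03 m).
It also fails if it takes over 48 s, if anything falls off the work surface, if the arm or the gripper's body presses on something with over 40 N, if the wrist force passes 120 N, or if a joint passes its speed limit or range.

## Robot

A 6-joint arm with a two-finger parallel gripper is mounted at the origin on the work surface. World frame = base frame: x ahead of the robot, y to its left, z up, the work surface at z = 0. Lengths are in m, angles in degrees, forces in N, time in s.
With the tool pointing down it reaches from about 0.275 to 0.725 m from the base axis. Payload 5.6 kg.
Tool frame: the origin (TCP) lies on the centre line of the jaws, within the pads' length; the fingertips stand 14 mm ahead of it and the grasp point (between the pads) lies 5 mm behind it; z points along the fingers, y is the line along which they close (so a half turn about z gives the same grasp; the last joint's range is limited). The gripper opens to 85 mm and grips with 20 to 120 N. Pads are 22 mm wide; open, the fingers measure 114 mm over their backs; the gripper's body (76 mm by 85 mm) begins 54 mm behind the grasp point. The pads swing forward as they close: fully open they stand 13 mm farther back than shut.
Start: joints at [-56.803, 14.616, 6.199, 0, -81.583, -16.306], TCP at [0.16, -0.526, 0.21] pointing down, gripper open.
Joint ranges: [-168.99, 168.99], [-69.2, 112.95], [-62.41, 85.93], [-164.36, 98.24], [-168.68, -3.75], [-174.98, 174.98]. Speed limits (degrees/s): [147.25, 147.25, 180, 180, 180, 180].

## Interface

Orientations are given as [roll, pitch, yaw] about the fixed x, y, z axes, in that order (R = Rz(yaw) Ry(pitch) Rx(roll)).
In Python, from station import bot gives the robot as it stands.
- The arm moves only by the shell command python3 -m inch 'ROWS' [FORCE]. ROWS is a JSON object of lists of equal length, an entry for each row: "linear": the shift along the tool's x, y, z in units of 250 mm (1.0 is 250 mm), a list of three; "roll": the turn about the tool's z in units of 90 degrees (1.0 is 90 degrees); "hand": the closure, from 0 (fully open) to 1 (shut). A call has 1 to 8 rows; each row shifts and turns the commanded pose from where the row before left it, along the tool's axes as they then stand; what a row does not reach is not made up. A row lasts 1/10 s, in which the tool goes at most 50 mm and 8.59 degrees, less where a joint would pass 70% of its speed; a pose out of reach is approached as far as the arm can. A call with a number of a shift or a turn outside -1 to 1 is refused whole. A call with a gripper value outside its range is refused whole. The fingers move at their own pace and stop on an object; FORCE is the grip in N (left out, the last holds). Time passes only in rows, so rows that do not move let the fingers close. It gives the time, the measured TCP pose, the force, the opening and the grip force at its end, in the units of the state.
- bot.sense(): the state, without advancing time (a new reading comes with each control period).
- bot.read_camera(name): name is "side" or "top" or "wrist"; returns a dict with "pixels" (384x512x3 uint8, red, green, blue), "fx", "fy", "cx", "cy" (pixels), "world_from_camera" (4x4, takes a point from camera to world coordinates); the wrist camera has in their place "tool_from_camera" (4x4, takes a point from camera to tool coordinates, whose origin is the TCP and whose axes are the flange's). Camera axes: x right, y down, z forward; pixel columns grow to the right and rows downward; lengths in m; the calibration is good to about 2 mm. A picture is of the moment at which its call begins: read the wrist's pose just before it. There is no depth.
- bot.sign_off(): hands the job in; it is judged then, once.
The state is a dict: "time": time; "qpos": joint angles; "dq": joint speeds; "joint_torque": joint torques, N m; "tool_pos": TCP position; "eef_rot": TCP orientation; "ft_force": force on the tool from outside, world axes, zero at the start; "ft_torque": the same for the moment, N m; "grip_width": finger opening in m; "grip_force": force on a finger pad.
Only numpy, scipy, OpenCV 4.12 (cv2) and the standard library are available. Lean on these libraries where they do the work, as an engineer would, in place of code of your own. Each camera call takes 0.05 s, during which the arm holds its last target. There are 200 camera calls.

## Working session

There is one attempt and no reset: what is moved stays moved. The work goes in short steps, Python scripts to look and compute and a shell command to move; the robot and the scene stay as the last step left them, time stands still between calls to the robot, and variables do not carry over. Pictures are saved under pics/ and viewed, at most 12 in all, crops included, and the job is handed in when it is done.

```bash
ls; mkdir -p pics; python3 - <<'E'
from station import bot
import cv2,json,numpy as np
s=bot.sense();print({k:s[k] for k in('time','tool_pos','eef_rot','grip_width','ft_force')})
for n in('top','side'):
    c=bot.read_camera(n);cv2.imwrite(f'pics/{n}0.png',c['pixels'][:,:,::-1])
    print(n,c['fx'],c['fy'],c['cx'],c['cy'],np.round(c['world_from_camera'],4).tolist())
a=[cv2.imread(f'pics/{n}0.png') for n in('top','side')]
E
```

```text
pics
{'time': 0.0, 'tool_pos': array([ 0.15971317, -0.52573728,  0.20947845]), 'eef_rot': array([ 1.79889888e+02, -1.52208548e-03, -1.63114629e+02]), 'grip_width': 0.08555143732892266, 'ft_force': array([ 0.45760725, -0.27835562, -0.10956631])}
top 441.12809575961444 441.12809575961444 256.89923196024176 184.6033510357751 [[-0.0119, -0.9879, 0.1545, 0.2835], [-0.9997, 0.0147, 0.0171, -0.0448], [-0.0191, -0.1542, -0.9879, 1.5777], [0.0, 0.0, 0.0, 1.0]]
side 494.67363767852515 494.67363767852515 260.7559729859912 201.05788085792358 [[-0.9486, -0.1799, 0.2605, 0.1044], [-0.3159, 0.5914, -0.7419, 1.1644], [-0.0206, -0.7861, -0.6178, 1.0977], [0.0, 0.0, 0.0, 1.0]]
```

View pics/top0.png

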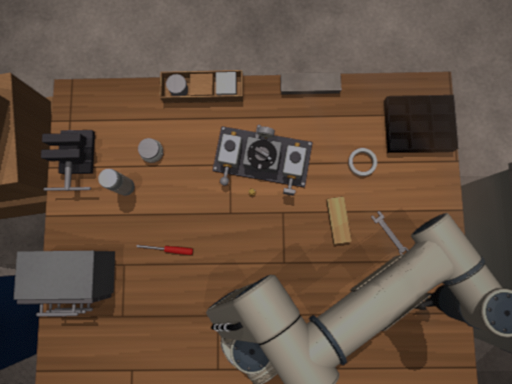

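View pics/side0.png

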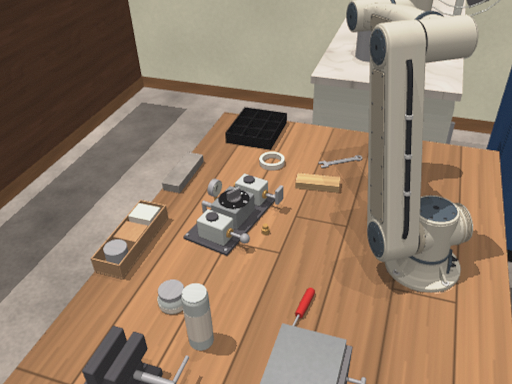

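The unit is seen in the top view at about (262,153). The flat handle is at (290,190), the ball at (225,182) and the coupler at (252,193). In the side view, the handle is at (279,194) and the selector at (235,198). Next I'll enlarge both.

```bash
cat > h.py <<'E'
import numpy as np,cv2
from station import bot
def ray(c,u,v,T=None):
    T=np.array(c['world_from_camera'] if T is None else T)
    d=T[:3,:3]@[(u-c['cx'])/c['fx'],(v-c['cy'])/c['fy'],1]
    return T[:3,3],d/np.linalg.norm(d)
def onz(r,z): return r[0]+r[1]*(z-r[0][2])/r[1][2]
def meet(rs):
    A=sum(np.eye(3)-np.outer(d,d) for o,d in rs);b=sum((np.eye(3)-np.outer(d,d))@o for o,d in rs)
    return np.linalg.solve(A,b)
E
python3 - <<'E'
import cv2,numpy as np
t=cv2.imread('pics/top0.png')[120:200,205:325];s=cv2.imread('pics/side0.png')[165:255,180:300]
f=lambda a:cv2.resize(a,None,fx=6.6,fy=6.6,interpolation=cv2.INTER_CUBIC)
cv2.imwrite('pics/t1.png',f(t));cv2.imwrite('pics/s1.png',f(s))
E
```

```text
(no output)
```

View pics/t1.png

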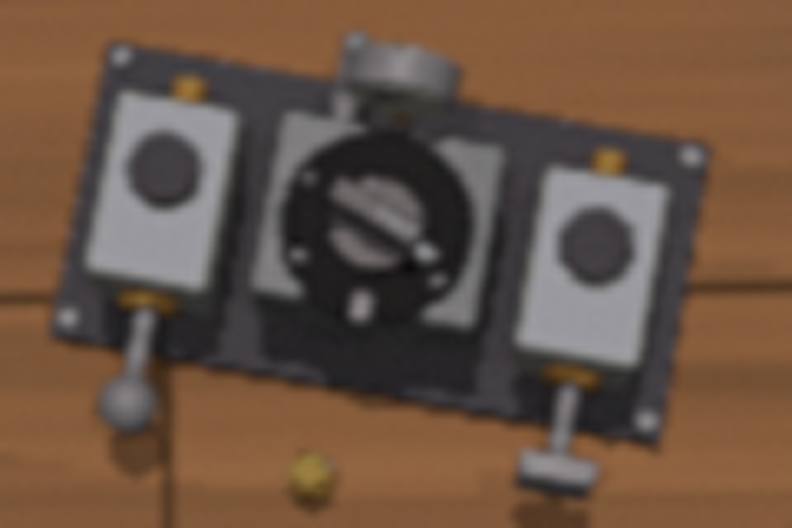

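View pics/s1.png

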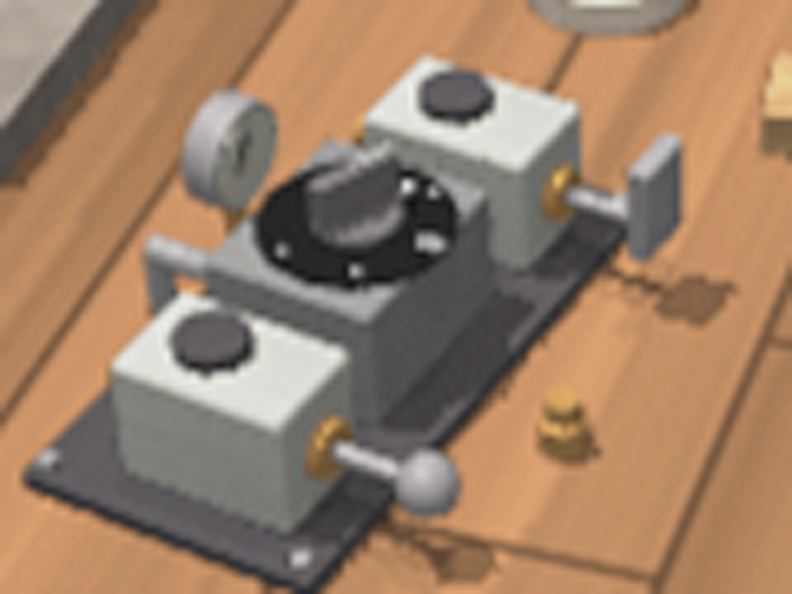

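The crops show the selector pointer at the lower right, tip at about (432,254) in the top crop. The bar mark is at (361,306), so turning clockwise brings the pointer to it. The flat handle is at (558,467) in the top crop, with its top edge at (657,155) in the side crop.

```bash
python3 - <<'E'
from h import *
ct=bot.read_camera('top');cs=bot.read_camera('side')
k=6.6
T=lambda u,v:ray(ct,(u+.5)/k-.5+205,(v+.5)/k-.5+120)
S=lambda u,v:ray(cs,(u+.5)/k-.5+180,(v+.5)/k-.5+165)
P={}
for n,a,b,z in [('disc',(376.5,229),(357,222),.088),('mark',(361,306),(430,243),.09),('tip',(432,254),(408,186),.092),
 ('capL',(165,170),(212,338),.094),('capR',(596,246),(457,95),.094),('handletop',(558,462),(657,155),.093),('ball',(128,402),(428,482),.047)]:
    r=[T(*a),S(*b)];p=meet(r);P[n]=p
    print(n,p.round(4),'top@z',onz(r[0],z).round(4),'side@z',onz(r[1],z).round(4))
d=P['capL']-P['capR'];print(np.linalg.norm(d),'yaw of unit y->',np.degrees(np.arctan2(-d[0],d[1])))
r=T(432,254);c=onz(T(376.5,229),.088);t=onz(r,.092);m=onz(T(361,306),.09)
for q in(t,m):print(np.degrees(np.arctan2(*(q-c)[1::-1])),np.linalg.norm(q-c))
w=bot.read_camera('wrist');print(w['fx'],np.round(w['tool_from_camera'],3).tolist())
E
```

```text
disc [ 0.622  -0.0367  0.0878] top@z [ 0.6222 -0.0366  0.088 ] side@z [ 0.6215 -0.0364  0.088 ]
mark [ 0.58   -0.0282  0.0904] top@z [ 0.5809 -0.028   0.09  ] side@z [ 0.5794 -0.0286  0.09  ]
tip [ 0.6059 -0.0656  0.0934] top@z [ 0.6075 -0.0654  0.092 ] side@z [ 0.6052 -0.0673  0.092 ]
capL [0.6545 0.0738 0.0918] top@z [0.6543 0.0737 0.094 ] side@z [0.6529 0.0762 0.094 ]
capR [ 0.6096 -0.1511  0.0909] top@z [ 0.61   -0.1507  0.094 ] side@z [ 0.6069 -0.147   0.094 ]
handletop [ 0.4942 -0.1289  0.0923] top@z [ 0.4969 -0.1284  0.093 ] side@z [ 0.491  -0.1281  0.093 ]
ball [0.5378 0.097  0.0498] top@z [0.5393 0.0975 0.047 ] side@z [0.5379 0.0941 0.047 ]
0.22932324164382722 yaw of unit y-> -11.293245982977954
-117.08669433626022 0.03255073988837927
168.22665428646403 0.04227057576386008
315.65070087164383 [[0.0, -0.958, -0.287, 0.072], [1.0, 0.0, -0.001, -0.001], [0.001, -0.287, 0.958, -0.163], [0.0, 0.0, 0.0, 1.0]]
```

Both views agree to 2–3 mm with the given heights, the cap spacing (229 vs 230 mm) and the 32 mm and 42 mm radii. The selector needs about 70° clockwise. I'll move above it for a wrist look.

```bash
python3 -m inch '{"linear":[[-0.146,0.083,-0.01],[-0.146,0.083,-0.01],[-0.146,0.083,-0.01],[-0.146,0.083,-0.01],[-0.146,0.083,-0.01],[-0.146,0.083,-0.01],[-0.146,0.083,-0.01],[-0.146,0.083,-0.01]],"roll":[0,0,0,0,0,0,0,0],"hand":[0.4,0.4,0.4,0.4,0.4,0.4,0.4,0.4]}' 40
python3 -m inch '{"linear":[[-0.146,0.083,-0.01],[-0.146,0.083,-0.01],[-0.146,0.083,-0.01],[-0.146,0.083,-0.01],[-0.146,0.083,-0.01],[-0.146,0.083,-0.01],[-0.146,0.083,-0.01],[-0.146,0.083,-0.01]],"roll":[0,0,0,0,0,0,0,0],"hand":[0.4,0.4,0.4,0.4,0.4,0.4,0.4,0.4]}'
python3 -m inch '{"linear":[[0,0,0],[0,0,0],[0,0,0],[0,0,0],[0,0,0],[0,0,0],[0,0,0],[0,0,0]],"roll":[-0.085,-0.085,-0.085,-0.085,-0.085,-0.085,0,0],"hand":[0.4,0.4,0.4,0.4,0.4,0.4,0.4,0.4]}'
python3 - <<'E'
from h import *
s=bot.sense();c=bot.read_camera('wrist')
print(s['tool_pos'],s['eef_rot'],s['grip_width'],s['time'])
cv2.imwrite('pics/w1.png',c['pixels'][:,:,::-1])
np.savez('w1.npz',p=s['tool_pos'],e=s['eef_rot'])
E
```

```text
time: 1.05
tool_pos: [0.3919, -0.2811, 0.2306]
eef_rot: [-180.0, 0.0, -163.1]
ft_force: [0.1, -1.5, 0.3]
grip_width: 0.0511
grip_force: 0.0
time: 1.85
tool_pos: [0.6231, -0.0375, 0.2504]
eef_rot: [180.0, -0.0, -163.1]
ft_force: [0.4, -0.8, 0.3]
grip_width: 0.051
grip_force: 0.0
time: 2.65
tool_pos: [0.6221, -0.0389, 0.2502]
eef_rot: [180.0, -0.0, -117.4]
ft_force: [-0.3, -0.6, -0.0]
grip_width: 0.0511
grip_force: 0.0
[ 0.62211069 -0.03890341  0.25023179] [ 1.79983947e+02 -9.78205100e-03 -1.17412954e+02] 0.05112610244880046 2.65
```

View pics/w1.png

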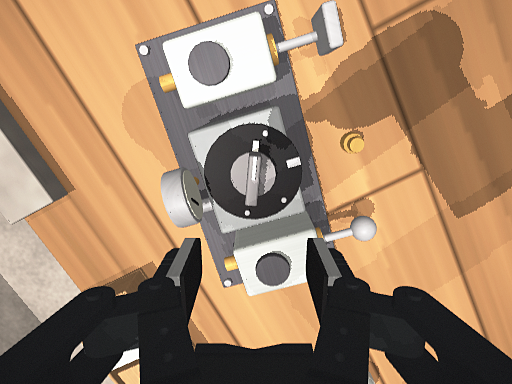

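The wrist view shows the knob bar almost upright, from about (250,205) to (257,143). The disc is centred at about (253,171), the bar mark is at (294,162), and the handle's top edge is at about (323,27).

```bash
python3 - <<'E'
from h import *
from scipy.spatial.transform import Rotation as R
z=np.load('w1.npz');c=bot.read_camera('wrist');ct=bot.read_camera('top')
W=np.eye(4);W[:3,:3]=R.from_euler('xyz',z['e'],degrees=True).as_matrix();W[:3,3]=z['p'];W=W@c['tool_from_camera']
w=lambda u,v,h:onz(ray(c,u,v,W),h)
d=w(253.5,171,.088);print('disc',d,'rad',np.linalg.norm(w(303,171,.088)-w(204,171,.088)))
m=w(294,162,.09);t=w(256,143,.092)
T=lambda u,v:ray(ct,(u+.5)/6.6-.5+205,(v+.5)/6.6-.5+120)
print('disc meet',meet([T(376.5,229),ray(c,253.5,171,W)]),'mark',meet([T(361,306),ray(c,294,162,W)]))
for q in(m,t):print(q,np.degrees(np.arctan2(*(q-d)[1::-1])),np.linalg.norm(q-d))
a=c['pixels'][130:215,225:280]
b=(a.min(2)>200)&(a.max(2)-a.min(2)<40)
n,l,st,ce=cv2.connectedComponentsWithStats(b.astype(np.uint8))
for i in range(1,n):
  if st[i,4]>4:print(st[i]+[225,130,0,0,0],ce[i]+[225,130])
cv2.imwrite('pics/w2.png',cv2.resize(c['pixels'][0:230,190:370,::-1],None,fx=2.6,fy=2.6,interpolation=cv2.INTER_CUBIC))
E
```

```text
disc [ 0.62321213 -0.03963904  0.088     ] rad 0.10427275882889867
disc meet [ 0.62493819 -0.0367501   0.0745891 ] mark [ 0.58139053 -0.02815644  0.08654154]
[ 0.58128351 -0.02917006  0.09      ] 165.9807008784307 0.04326208815449697
[ 0.60719341 -0.0650308   0.092     ] -122.24629737854238 0.030287635713219886
[263 131   4   5  18] [264.66666667 133.        ]
[252 141   7  11  55] [255.34545455 145.18181818]
[251 157   6  24  89] [253.70786517 168.28089888]
[250 161   1   7   7] [250. 164.]
[272 164   3  13  13] [273.46153846 170.        ]
[266 167   3  15  15] [266.46666667 174.        ]
[231 170   1  10  10] [231.  174.5]
[245 211   4   4  15] [246.6 212.6]
[225 212   6   3  11] [227.         213.27272727]
```

View pics/w2.png

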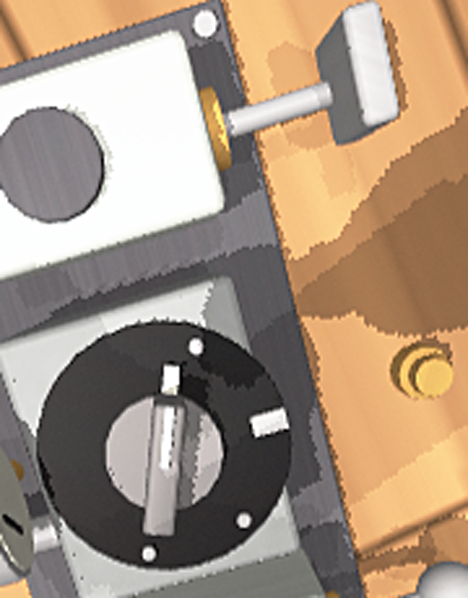

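The bar's direction is about −122°, and the mark's is about 168°. I'll align 4.6°, descend to z 0.112 and grip lightly.

```bash
python3 -m inch '{"linear":[[-0.005,0.001,0],[0,0,0.092],[0,0,0.092],[0,0,0.092],[0,0,0.092],[0,0,0.092],[0,0,0.092],[0,0,0]],"roll":[0.051,0,0,0,0,0,0,0],"hand":[0.4,0.4,0.4,0.4,0.4,0.4,0.4,0.4]}' 30
python3 -m inch '{"linear":[[0,0,0],[0,0,0],[0,0,0],[0,0,0],[0,0,0],[0,0,0]],"roll":[0,0,0,0,0,0],"hand":[1,1,1,1,1,1]}' 30
```

```text
time: 3.6
tool_pos: [0.6201, -0.0376, 0.1088]
eef_rot: [179.7, -0.2, -121.9]
ft_force: [-0.5, -0.9, 0.1]
grip_width: 0.0515
grip_force: 0.0
time: 4.2
tool_pos: [0.6226, -0.0377, 0.1127]
eef_rot: [-180.0, 0.0, -121.8]
ft_force: [-0.2, -0.4, -0.7]
grip_width: 0.0002
grip_force: 0.0
```

The fingers closed on nothing, so I'll look before going on.

```bash
python3 - <<'E'
from h import *
s=bot.sense();print(s['tool_pos'],s['grip_width'],s['grip_force'],s['ft_force'])
c=bot.read_camera('wrist')['pixels'];d=bot.read_camera('side')['pixels'][140:255,170:310]
c=cv2.resize(c,(512,384));d=cv2.resize(d,(280,230),interpolation=cv2.INTER_CUBIC)
o=np.zeros((384,792,3),np.uint8);o[:,:512]=c;o[:230,512:]=d
cv2.imwrite('pics/w3.png',o[:,:,::-1])
E
```

```text
[ 0.62260582 -0.03765326  0.11266039] 0.0001809828626823357 0.0 [-0.24595659 -0.4397318  -0.67077036]
```

View pics/w3.png

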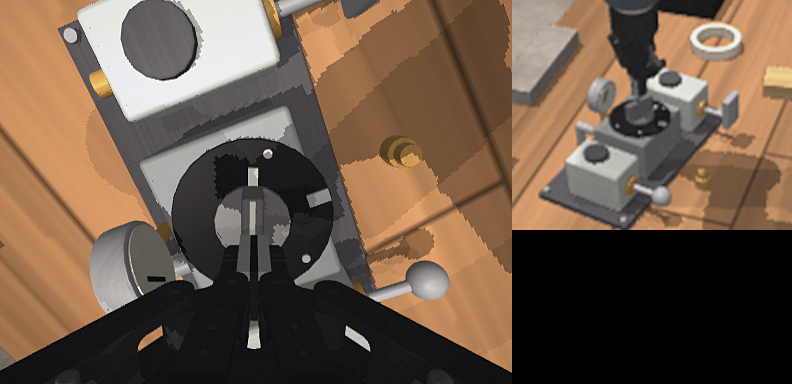

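The picture is ambiguous about whether the bar lies between the pads, so I'll zoom in.

```bash
python3 - <<'E'
from h import *
c=bot.read_camera('wrist')['pixels'][155:375,180:330]
d=bot.read_camera('side')['pixels'][145:225,200:270]
o=np.zeros((594,800,3),np.uint8);o[:,:405]=cv2.resize(c,(405,594),interpolation=cv2.INTER_CUBIC);o[:446,410:]=cv2.resize(d,(390,446),interpolation=cv2.INTER_CUBIC)
cv2.imwrite('pics/w4.png',o[:,:,::-1])
E
python3 -m inch '{"linear":[[0,0,0],[0,0,0]],"roll":[0,0],"hand":[1,1]}' 30
```

```text
time: 4.6
tool_pos: [0.6225, -0.0377, 0.1123]
eef_rot: [180.0, -0.0, -121.8]
ft_force: [0.6, 0.1, -0.4]
grip_width: -0.0003
grip_force: 0.0
```

View pics/w4.png

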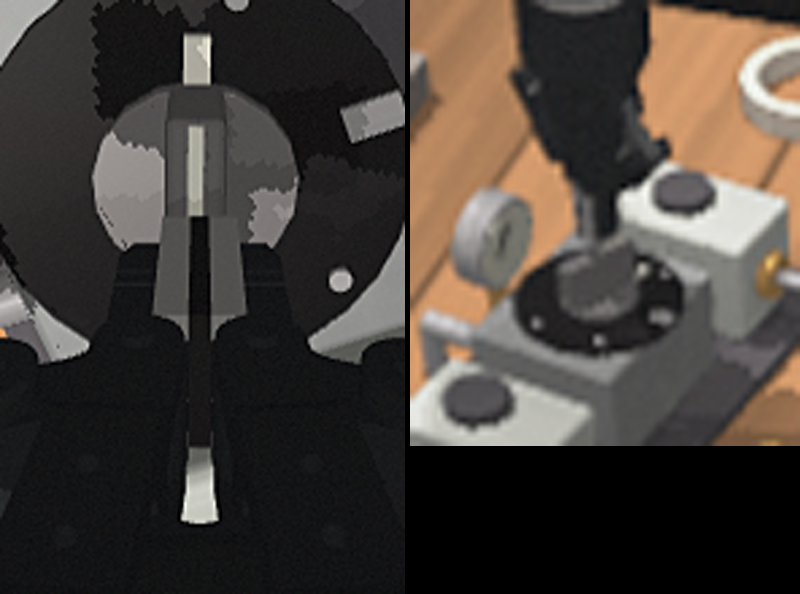

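The pads are shut above the bar. They cover its 12 mm footprint, so their tips sit higher than expected. I'll measure the tip height and bar-top height from the two views.

```bash
python3 - <<'E'
from h import *
from scipy.spatial.transform import Rotation as R
s=bot.sense();c=bot.read_camera('wrist');cs=bot.read_camera('side')
W=np.eye(4);W[:3,:3]=R.from_euler('xyz',s['eef_rot'],degrees=True).as_matrix();W[:3,3]=s['tool_pos'];W=W@c['tool_from_camera']
def sc(x,y): return ray(cs,(x-410)*70/390+200,y*80/446+145)
def wc(x,y): return ray(c,x/2.7+180,y/2.7+155,W)
def atxy(r,p): # height of nearest approach to a vertical line at p
    return meet([r,(np.array([p[0],p[1],0.]),np.array([0,0,1.]))])
p=s['tool_pos']
print('side tip height',atxy(sc(603,240),p)[2])
print('nose end: wrist/side', meet([wc(197,35),sc(647,270)]))
print('bar front end top: wrist at .122',onz(wc(197,120),.122),'meet',meet([wc(197,120),sc(628,243)]))
for x in(0,.011):
  q=W[:3,3]; f=p+s_ if False else p+x*np.array([np.cos(np.radians(-121.8)),np.sin(np.radians(-121.8)),0])
  print('wrist tip edge height x',x,atxy(wc(199,215),f)[2])
E
```

```text
side tip height 0.12866047570283834
nose end: wrist/side [ 0.60392151 -0.06738514  0.08980312]
bar front end top: wrist at .122 [ 0.61130485 -0.0585668   0.122     ] meet [ 0.61047212 -0.05743854  0.11591931]
wrist tip edge height x 0 0.1127298938246269
wrist tip edge height x 0.011 0.1373083976645445
```

Both views put the shut fingertips at about 0.125–0.13 m, so they really are above the bar (top 0.122) and about 25 mm farther back than stated. I'll open, drop 20 mm more, which still clears the collar at 0.094, and close.

```bash
python3 -m inch '{"linear":[[0,0,0],[0,0,0],[0,0,0],[0,0,0],[0,0,0.02],[0,0,0.02],[0,0,0.02],[0,0,0.02]],"roll":[0,0,0,0,0,0,0,0],"hand":[0.5,0.5,0.5,0.5,0.5,0.5,0.5,0.5]}' 30
python3 -m inch '{"linear":[[0,0,0],[0,0,0],[0,0,0],[0,0,0],[0,0,0],[0,0,0]],"roll":[0,0,0,0,0,0],"hand":[1,1,1,1,1,1]}' 30
```

```text
time: 5.5
tool_pos: [0.6223, -0.0377, 0.0917]
eef_rot: [180.0, -0.0, -121.8]
ft_force: [-0.5, 0.1, 0.4]
grip_width: 0.0425
grip_force: 0.0
time: 6.1
tool_pos: [0.6232, -0.0381, 0.0925]
eef_rot: [-179.9, 0.0, -121.8]
ft_force: [3.5, -3.5, -3.0]
grip_width: 0.0108
grip_force: 33.2
```

It's gripped at 10.8 mm with 33 N. Now I'll turn it about 69.7° clockwise.

```bash
python3 -m inch '{"linear":[[0,0,0],[0,0,0],[0,0,0],[0,0,0],[0,0,0],[0,0,0],[0,0,0],[0,0,0]],"roll":[0.03,0.06,0.06,0.06,0.06,0.06,0.06,0.06],"hand":[1,1,1,1,1,1,1,1]}' 30
python3 -m inch '{"linear":[[0,0,0],[0,0,0],[0,0,0],[0,0,0],[0,0,0],[0,0,0],[0,0,0],[0,0,0]],"roll":[0.06,0.06,0.06,0.06,0.06,0.024,0,0],"hand":[1,1,1,1,1,1,1,1]}' 30
python3 - <<'E'
from h import *
c=bot.read_camera('top')['pixels'][120:200,205:325]
w=bot.read_camera('wrist')['pixels']
o=np.zeros((400,800,3),np.uint8);o[:300,:400]=cv2.resize(w,(400,300));o[:267,400:]=cv2.resize(c,(400,267),interpolation=cv2.INTER_CUBIC)
cv2.imwrite('pics/w5.png',o[:,:,::-1])
E
```

```text
time: 6.9
tool_pos: [0.6228, -0.0374, 0.0926]
eef_rot: [180.0, 0.0, -162.5]
ft_force: [1.5, -1.6, -1.2]
grip_width: 0.0109
grip_force: 33.3
time: 7.7
tool_pos: [0.6228, -0.0368, 0.0925]
eef_rot: [179.9, 0.0, 168.6]
ft_force: [2.3, 2.6, -0.3]
grip_width: 0.0108
grip_force: 33.4
```

View pics/w5.png

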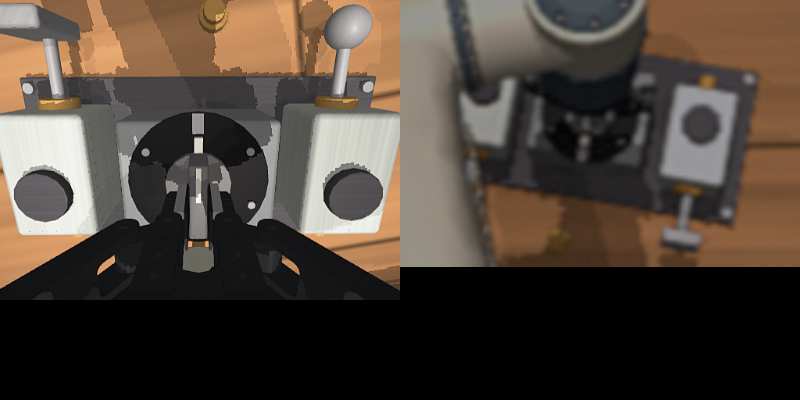

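The pointer at (198,145) now stands in line with the bar mark at (198,123), and the unit's edge is level in the wrist view, so the yaw is right. Next I'll release, lift, turn back 90° and go over the flat handle, 115 mm sideways and about 109 mm forward.

```bash
python3 -m inch '{"linear":[[0,0,0],[0,0,0],[0,0,0],[0,0,0],[0,0,-0.06],[0,0,-0.06],[0,0,-0.06],[0,0,-0.06]],"roll":[0,0,0,0,0,0,0,0],"hand":[0.5,0.5,0.5,0.5,0.5,0.5,0.5,0.5]}' 30
python3 -m inch '{"linear":[[0,0,0],[0,0,0],[0,0,0],[0,0,0],[0,0,0],[0,0,0],[0,0,0],[0,0,0]],"roll":[-0.09,-0.09,-0.09,-0.09,-0.09,-0.09,-0.09,-0.09],"hand":[0.5,0.5,0.5,0.5,0.5,0.5,0.5,0.5]}'
python3 -m inch '{"linear":[[0,0,0],[0,0,0],[0,0,0],[0.1,0.095,0],[0.12,0.114,0],[0.12,0.114,0],[0.12,0.113,0],[0,0,0]],"roll":[-0.09,-0.09,-0.1,0,0,0,0,0],"hand":[0.5,0.5,0.5,0.5,0.5,0.5,0.5,0.5]}'
python3 - <<'E'
from h import *
s=bot.sense();c=bot.read_camera('wrist');np.savez('w6.npz',p=s['tool_pos'],e=s['eef_rot'])
print(s['tool_pos'],s['eef_rot'],s['grip_width'],s['time'])
t=bot.read_camera('top')['pixels'][120:200,205:325]
o=np.zeros((384,792,3),np.uint8);o[:,:512]=c['pixels'];o[:187,512:]=cv2.resize(t,(280,187),interpolation=cv2.INTER_CUBIC)
cv2.imwrite('pics/w6.png',o[:,:,::-1])
E
```

```text
time: 8.6
tool_pos: [0.6223, -0.0379, 0.153]
eef_rot: [-180.0, -0.0, 168.5]
ft_force: [-0.4, 0.0, 0.4]
grip_width: 0.0426
grip_force: 0.0
time: 9.4
tool_pos: [0.6224, -0.0379, 0.1524]
eef_rot: [180.0, -0.0, -126.3]
ft_force: [-0.6, -0.6, -0.2]
grip_width: 0.0425
grip_force: 0.0
time: 10.2
tool_pos: [0.4886, -0.1299, 0.1531]
eef_rot: [180.0, -0.0, -102.0]
ft_force: [0.6, 0.2, 0.6]
grip_width: 0.0433
grip_force: 0.0
[ 0.48860329 -0.12987829  0.15313514] [ 1.79976746e+02 -1.70285989e-02 -1.02004058e+02] 0.04325290699269354 10.2
```

View pics/w6.png

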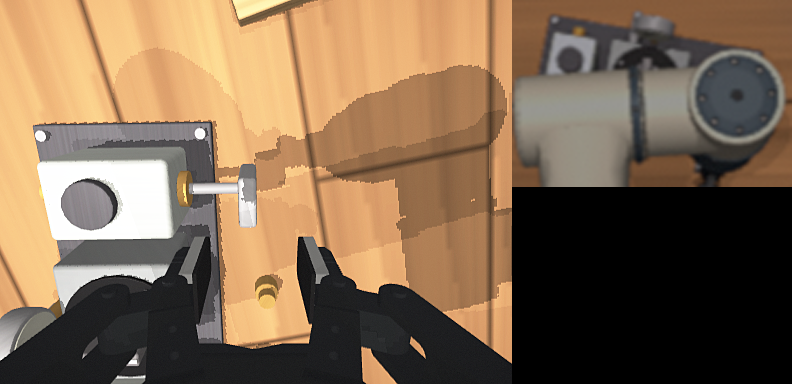

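The handle plate is seen with its top face at about u 241–257, v 165–227, near the jaws' centre line. I'll work out the remaining offset.

```bash
python3 - <<'E'
from h import *
from scipy.spatial.transform import Rotation as R
z=np.load('w6.npz');c=bot.read_camera('wrist');ct=bot.read_camera('top')
W=np.eye(4);W[:3,:3]=R.from_euler('xyz',z['e'],degrees=True).as_matrix();W[:3,3]=z['p'];Wc=W@c['tool_from_camera']
a=c['pixels'][150:240,225:270].astype(int)
m=((a.max(2)-a.min(2)<25)&(a.mean(2)>120)).astype(np.uint8)
n,l,st,ce=cv2.connectedComponentsWithStats(m)
i=1+st[1:,4].argmax();print('blob',st[i]+[225,150,0,0,0])
for u,v in((248.5,196),(241,196),(257,196),(248,165),(248,227)):
  p=onz(ray(c,u,v,Wc),.093);print(u,v,p.round(4),'tool',(W[:3,:3].T@(p-z['p'])).round(4))
T=ray(ct,558.5/6.6-.5+205,462.5/6.6-.5+120)
p=meet([T,ray(c,248.5,196,Wc)]);print('meet',p)
print(bot.sense()['tool_pos'],bot.sense()['eef_rot'])
E
```

```text
blob [ 225  175   35   50 1041]
248.5 196 [ 0.4925 -0.1352  0.093 ] tool [ 0.0044 -0.0049  0.0601]
241 196 [ 0.4979 -0.1364  0.093 ] tool [ 0.0044 -0.0105  0.0601]
257 196 [ 0.4864 -0.1339  0.093 ] tool [0.0044 0.0013 0.0601]
248 165 [ 0.4879 -0.1581  0.093 ] tool [ 0.0277 -0.0052  0.0601]
248 227 [ 0.4981 -0.1111  0.093 ] tool [-0.0203 -0.0054  0.0601]
meet [ 0.49654532 -0.12974037  0.07655119]
[ 0.49269677 -0.12765928  0.15249959] [-1.79978760e+02  2.00189888e-03 -1.01856442e+02]
```

The arm had still been settling; now the handle is within about 1 mm along the closing line and about 5 mm along its width. I'll descend to TCP 0.052, so tips at about 0.065 and clear of the stem, and close.

```bash
python3 -m inch '{"linear":[[0.016,-0.004,0],[0,0,0.08],[0,0,0.08],[0,0,0.08],[0,0,0.08],[0,0,0.05],[0,0,0.032],[0,0,0]],"roll":[0,0,0,0,0,0,0,0],"hand":[0.5,0.5,0.5,0.5,0.5,0.5,0.5,0.5]}'
python3 -m inch '{"linear":[[0,0,0],[0,0,0],[0,0,0],[0,0,0],[0,0,0],[0,0,0]],"roll":[0,0,0,0,0,0],"hand":[1,1,1,1,1,1]}' 80
```

```text
time: 11.2
tool_pos: [0.492, -0.1318, 0.0507]
eef_rot: [179.9, -0.0, -101.8]
ft_force: [0.3, -0.6, -0.2]
grip_width: 0.0431
grip_force: 0.0
time: 11.8
tool_pos: [0.4934, -0.132, 0.0529]
eef_rot: [-179.9, 0.0, -101.8]
ft_force: [0.3, 1.3, 5.6]
grip_width: 0.0122
grip_force: 80.9
```

It's gripped at 12.2 mm, which is the 14 mm plate with the same 1–2 mm bias as before. I'll pull out 35–36 mm slowly and hold.

```bash
python3 -m inch '{"linear":[[0,0.012,0],[0,0.02,0],[0,0.02,0],[0,0.02,0],[0,0.02,0],[0,0.02,0],[0,0.018,0],[0,0.01,0]],"roll":[0,0,0,0,0,0,0,0],"hand":[1,1,1,1,1,1,1,1]}'
python3 -m inch '{"linear":[[0,0.002,0],[0,0,0],[0,0,0],[0,0,0]],"roll":[0,0,0,0],"hand":[1,1,1,1]}'
python3 -c "
from h import *
s=bot.sense();print(s['tool_pos'],s['ft_force'])
w=bot.read_camera('wrist')['pixels'];cv2.imwrite('pics/w7.png',w[:,:,::-1])"
```

```text
time: 12.6
tool_pos: [0.4609, -0.1255, 0.053]
eef_rot: [-179.6, -0.0, -101.8]
ft_force: [9.5, -5.5, -1.8]
grip_width: 0.0121
grip_force: 79.9
time: 13.0
tool_pos: [0.4608, -0.1255, 0.053]
eef_rot: [-179.6, -0.0, -101.8]
ft_force: [8.3, -4.3, -2.3]
grip_width: 0.012
grip_force: 79.9
[ 0.46076482 -0.12551131  0.0529531 ] [ 8.32457464 -4.31435633 -2.33431432]
```

View pics/w7.png

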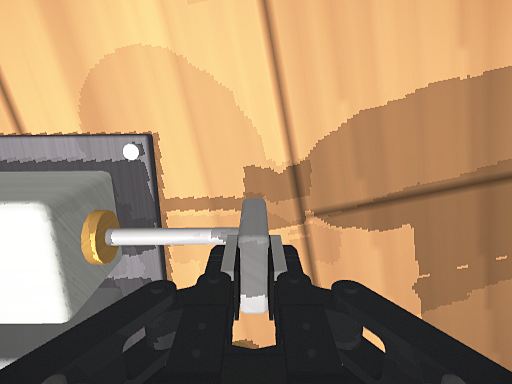

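The handle has followed the jaws about 33 mm, with the stem drawn out and the pull at 9 N. I'll ease it 2–3 mm more onto the stop and hold for over a second.

```bash
python3 -m inch '{"linear":[[0,0.006,0],[0,0.006,0],[0,0,0],[0,0,0],[0,0,0],[0,0,0],[0,0,0],[0,0,0]],"roll":[0,0,0,0,0,0,0,0],"hand":[1,1,1,1,1,1,1,1]}'
python3 -m inch '{"linear":[[0,0,0],[0,0,0],[0,0,0],[0,0,0],[0,0,0],[0,0,0],[0,0,0],[0,0,0]],"roll":[0,0,0,0,0,0,0,0],"hand":[1,1,1,1,1,1,1,1]}'
```

```text
time: 13.85
tool_pos: [0.4591, -0.1251, 0.053]
eef_rot: [-179.5, -0.0, -101.8]
ft_force: [12.7, -7.0, -4.6]
grip_width: 0.012
grip_force: 79.5
time: 14.65
tool_pos: [0.4591, -0.1251, 0.053]
eef_rot: [-179.5, -0.0, -101.8]
ft_force: [12.1, -7.2, -5.5]
grip_width: 0.0121
grip_force: 79.5
```

The force rose to 14 N over the last 1.7 mm and the travel is 35 mm, so it's at the stop and was held for 1.6 s. I'll ease it back in slowly.

```bash
python3 -m inch '{"linear":[[0,-0.012,0],[0,-0.012,0],[0,-0.012,0],[0,-0.012,0],[0,-0.012,0],[0,-0.012,0],[0,-0.012,0],[0,-0.012,0]],"roll":[0,0,0,0,0,0,0,0],"hand":[1,1,1,1,1,1,1,1]}'
python3 -m inch '{"linear":[[0,-0.012,0],[0,-0.012,0],[0,-0.012,0],[0,-0.01,0],[0,-0.008,0],[0,-0.006,0],[0,0,0],[0,0,0]],"roll":[0,0,0,0,0,0,0,0],"hand":[1,1,1,1,1,1,1,1]}'
```

```text
time: 15.45
tool_pos: [0.4807, -0.1295, 0.0529]
eef_rot: [-179.7, -0.0, -101.8]
ft_force: [5.2, -1.8, 1.2]
grip_width: 0.0123
grip_force: 80.6
time: 16.25
tool_pos: [0.4933, -0.132, 0.0529]
eef_rot: [-179.9, 0.0, -101.8]
ft_force: [0.6, 1.3, 8.0]
grip_width: 0.012
grip_force: 81.6
```

```bash
python3 -m inch '{"linear":[[0,-0.004,0],[0,-0.002,0],[0,0,0],[0,0,0]],"roll":[0,0,0,0],"hand":[1,1,1,1]}'
```

```text
time: 16.65
tool_pos: [0.4933, -0.132, 0.0528]
eef_rot: [179.9, 0.0, -101.8]
ft_force: [-3.2, 4.5, 12.7]
grip_width: 0.0121
grip_force: 82.3
```

The pose didn't move while the force reversed, so the handle is fully in. I'll release it, lift clear and check.

```bash
python3 -m inch '{"linear":[[0,0.004,0],[0,0,0],[0,0,0],[0,0,0],[0,0,0],[0,0,0],[0,0,-0.06],[0,0,-0.1]],"roll":[0,0,0,0,0,0,0,0],"hand":[0.8,0.6,0.5,0.5,0.5,0.5,0.5,0.5]}' 30
python3 -m inch '{"linear":[[0,0,-0.12],[0,0,-0.12],[0,0,-0.12],[0,0,-0.1],[0.0,0.15,0],[0.0,0.15,0],[0,0.1,0],[0,0,0]],"roll":[0,0,0,0,0,0,0,0],"hand":[0.5,0.5,0.5,0.5,0.5,0.5,0.5,0.5]}'
python3 - <<'E'
from h import *
t=bot.read_camera('top')['pixels'][120:200,205:325];s=bot.read_camera('side')['pixels'][165:255,180:300]
f=lambda a,h:cv2.resize(a,(400,h),interpolation=cv2.INTER_CUBIC)
cv2.imwrite('pics/end.png',np.hstack([f(t,300),f(s,300)])[:,:,::-1])
E
```

```text
time: 17.45
tool_pos: [0.4918, -0.132, 0.0907]
eef_rot: [179.7, -0.0, -101.9]
ft_force: [0.5, 0.2, 0.0]
grip_width: 0.043
grip_force: 0.0
time: 18.25
tool_pos: [0.3932, -0.1113, 0.2076]
eef_rot: [-179.9, 0.0, -101.8]
ft_force: [0.4, 0.8, 0.4]
grip_width: 0.0425
grip_force: 0.0
```

View pics/end.png

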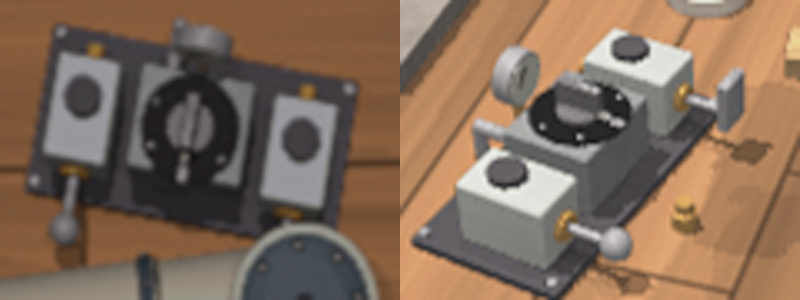

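The pointer stands at the bar mark (183,172), the handle is fully in, the ball knob and coupler are unmoved, and the arm is clear.

```bash
python3 -c "
from station import bot
print(bot.sign_off())"
```

```text
the job is handed in; nothing more can be done
None
```

The job is handed in, with no verdict returned: selector at the bar mark, flat handle pulled to its stop, held about 1.6 s and eased fully back in, ball knob and coupler unmoved in the last pictures (I did not re-check the other loose items), arm clear at about 18 s.

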